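Load three sample vials into the bench incubator

TASK

Raise the incubator's stiff black lid to about 75 degrees open and leave it standing there, never pushing it past upright, where it would hit the analyser beside it. Then move white-capped sample vials from the grey tray, setting them down rather than dropping them, until exactly three stand upright on the incubator's floor, counting any that are already in it. The spare white-capped vials must end standing in the grey tray; leave the blue-capped control vials and everything else on the bench where they are.

Things in the scene. Friction and masses are not known exactly. Their poses are not given: they have to be found in the camera images.
- incubator: white bench incubator, an open-topped box fixed to the bench under a black lid. Origin on the bench surface. Its inner floor is 10 mm above the bench; the inside runs from x = -90 to +72 mm and y = -115 to +115 mm, walls 6 mm thick, rim 100 mm above the bench. Its x axis points from the handle side to the hinge side (a solid bank from x = 72 to 118 mm); its y axis runs along the hinge; z is up.
- lid (a joint): angle of the incubator's black lid (195 x 242 x 8 mm): 0 = shut, grows as it opens, 1.57 = upright, 1.9 = its stop. The hinge is stiff, so the lid stays where it is left (about 5 N at the bar moves it).
- lid_bar (a point): middle of the lid's handle, a round steel bar 12 mm thick and 120 mm long that runs parallel to the hinge, 40 mm clear in front of the lid's free edge and 235 mm from the hinge axis; its axes turn with the lid. Its two end brackets lie 60 mm either side of the middle.
- lid_hinge (a point): middle of the lid's hinge axis, which runs along this frame's y axis, 102 mm above the bench; the frame is fixed to the incubator and parallel to it.
- staging_tray: shallow grey staging tray, 240 x 260 mm outside, fixed to the bench; floor 10 mm and rim 22 mm above the bench, walls 6 mm. Origin on the bench under its centre, x and y along its sides.
- sample_a: a white-capped sample vial, upright: clear body 29 mm across and 60 mm tall under a round white cap 35 mm across and 20 mm high, 80 mm in all, about 50 g. Origin at the centre of its base, z up through the cap. It stands in the grey tray or, in some starts, already inside the incubator.
- sample_b: a white-capped sample vial, upright: clear body 29 mm across and 60 mm tall under a round white cap 35 mm across and 20 mm high, 80 mm in all, about 50 g. Origin at the centre of its base, z up through the cap. It stands in the grey tray or, in some starts, already inside the incubator.
- sample_c: a white-capped sample vial, upright: clear body 29 mm across and 60 mm tall under a round white cap 35 mm across and 20 mm high, 80 mm in all, about 50 g. Origin at the centre of its base, z up through the cap. It stands in the grey tray or, in some starts, already inside the incubator.
- sample_d: a white-capped sample vial, upright: clear body 29 mm across and 60 mm tall under a round white cap 35 mm across and 20 mm high, 80 mm in all, about 50 g. Origin at the centre of its base, z up through the cap. It stands in the grey tray or, in some starts, already inside the incubator.
- sample_e: a white-capped sample vial, upright: clear body 29 mm across and 60 mm tall under a round white cap 35 mm across and 20 mm high, 80 mm in all, about 50 g. Origin at the centre of its base, z up through the cap. It stands in the grey tray or, in some starts, already inside the incubator.
- control_a: a blue-capped control vial, same size and origin as the sample vials; it stands in the grey tray or, in some starts, inside the incubator. To be left alone.
- control_b: a blue-capped control vial, same size and origin as the sample vials; it stands in the grey tray or, in some starts, inside the incubator. To be left alone.
- control_c: a blue-capped control vial, same size and origin as the sample vials; it stands in the grey tray or, in some starts, inside the incubator. To be left alone.
- reagent_bottle: an amber reagent bottle with a black cap, 48 mm across and 110 mm tall, standing in a corner of the grey tray; origin at the centre of its base. A bystander.
- thermometer_bottle: a small glass thermometer bottle with an orange cap, 36 mm across and 76 mm tall, standing on the incubator floor towards the hinge side; origin at the centre of its base. A bystander.
- dish_stack: a stack of four orange culture dishes, 88 mm across and 58 mm tall, on the bench at the far end of the gap between the incubator and the grey tray; origin at the centre of its underside. A bystander.
- bench_timer: a white bench timer, 60 x 70 x 50 mm, on the bench between the incubator and the grey tray; origin at the centre of its underside. A bystander.

How it is judged:
By the outcome, as a careful person would: the job done as asked, in the order asked, and still so for the second after the job is handed in, with the robot touching nothing.
It also fails if it takes over 72 s, if anything falls off the work surface, if the arm or the gripper's body presses on something with over 40 N, if the wrist force passes 120 N, or if a joint passes its speed limit or range.

ROBOT

A 6-joint arm with a two-finger parallel gripper is mounted at the origin on the work surface. World frame = base frame: x ahead of the robot, y to its left, z up, the work surface at z = 0. Lengths are in mm, angles in degrees, forces in N, time in s.
With the tool pointing down it reaches from about 300 to 850 mm from the base axis. Payload 4.2 kg.
Tool frame: the origin (TCP) lies midway between the tips of the shut fingers; the grasp point (between the pads) lies 19 mm behind it; z points along the fingers, y is the line along which they close (so a half turn about z gives the same grasp; the last joint's range is limited). The gripper opens to 91 mm and grips with 3 to 60 N. Pads are 32 mm wide; open, the fingers measure 118 mm over their backs; the gripper's body (76 mm by 178 mm) begins 60 mm behind the grasp point.
Start: joints at [-65.374, 18.312, 89.639, -0, 72.044, -1.146], TCP at [250.007, -517.822, 213.976] pointing down, gripper open.
Joint ranges: [-177.97, 177.97], [-48.28, 115.42], [12.27, 149.76], [-77.06, 257.06], [2.81, 150.46], [-146.56, 146.56]. Speed limits (degrees/s): [147.25, 147.25, 180, 180, 180, 180].

INTERFACE

Orientations are given as [roll, pitch, yaw] about the fixed x, y, z axes, in that order (R = Rz(yaw) Ry(pitch) Rx(roll)).
In Python, from workcell import state, grab_frame, camera_model, workorder gives the robot as it stands.
- The arm moves only by the tool carry_out, never from a script. Its argument "commands" is a list of rows, each a list of 7 numbers: the turn, a rotation vector about the tool's x, y, z in degrees, then the shift along the tool's x, y, z in mm, then the opening, from -1 (shut) to 1 (fully open). In form: [[ax, ay, az, dx, dy, dz, hand], ...]. A call has 1 to 20 rows; each row is the pose to reach, as a shift and turn from the pose commanded when the call began, along the tool's axes at that moment; what a row does not reach only later rows make up. A row lasts 1/10 s, in which the tool goes at most 50 mm and 8.59 degrees, less where a joint would pass 70% of its speed; a pose out of reach is approached as far as the arm can. A call with a gripper value outside its range is refused whole. The fingers move at their own pace and stop on an object; "force" is the grip in N (left out, the last holds). Time passes only in rows, so rows that repeat a pose let the fingers close. It gives the time, the measured TCP pose, the force, the opening and the grip force at its end, in the units of the state.
- state(): the state, without advancing time (a new reading comes with each control period).
- grab_frame(name): name is "scene" or "top" or "wrist"; returns the picture (420x560x3 uint8, red, green, blue); there is no depth.
- camera_model(name): a dict with "fx", "fy", "cx", "cy" (pixels), "origin" and "rotation" of the camera in the world; the wrist camera has in their place "mount" (4x4, takes a point from camera to tool coordinates, whose origin is the TCP and whose axes are the flange's). Camera axes: x right, y up, looking along -z (the intrinsics and any distortion apply to the point x, -y, -z); pixel columns grow to the right and rows downward; lengths in mm; the calibration is good to about 2 mm. The wrist camera is an equidistant fisheye: a pixel r from the principal point sees the ray r / f radians off the axis. A picture is of the moment at which its call begins: read the wrist's pose just before it. camera_model takes no time and is no camera call.
- workorder.job_done(): hands the job in; it is judged then, once.
The state is a dict: "time_s": time; "qpos": joint angles; "qvel": joint speeds; "effort": joint torques, N m; "ee_pos": TCP position; "ee_rot": TCP orientation; "force": force on the tool from outside, world axes, zero at the start; "torque": the same for the moment, N m; "gripper_width": finger opening in mm; "gripper_force": force on a finger pad.
Only numpy, scipy, OpenCV 4.12 (cv2) and the standard library are available. Lean on these libraries where they do the work, as an engineer would, in place of code of your own. Each camera call takes 0.05 s, during which the arm holds its last target. There are 200 camera calls.

## Working session

There is one attempt and no reset: what is moved stays moved. The work goes in short steps, Python scripts to look and compute and a tool call to move; the robot and the scene stay as the last step left them, time stands still between calls to the robot, and variables do not carry over. Pictures are saved under pics/ and viewed, at most 13 in all, crops included, and the job is handed in when it is done.

Besides the shell and the picture viewer there is one more tool, called after "Request:" as name(argument=value, ...) on one line, values as JSON. carry_out: Moves the arm, as the interface text tells. Its arguments: {"type":"object","properties":{"commands":{"type":"array"},"force":{"type":"number"}},"required":["commands"]}

```bash
mkdir -p pics; ls; python3 - <<'E'
from workcell import state, grab_frame, camera_model
import cv2
s=state();print(s)
for n in("scene","top","wrist"):
    print(n,camera_model(n))
a=grab_frame("scene");b=grab_frame("top");
for n,i in(("scene",a),("top",b)): cv2.imwrite(f"pics/{n}0.png",i[:,:,::-1])
E
```

```text
pics
{'time_s': 0.0, 'qpos': array([-6.53754264e+01,  1.83523264e+01,  8.97065054e+01, -6.23357514e-04,
        7.20434783e+01, -1.14525575e+00]), 'qvel': array([-0.02057074,  0.03843196, -0.00753346, -0.07110263, -0.06102842,
        0.10384439]), 'effort': array([-3.82855487e-04, -4.12463415e+01, -2.31976730e+01,  7.27514620e-02,
        4.59356164e-02, -1.41663945e-04]), 'ee_pos': array([ 249.77859217, -517.35474834,  213.11273747]), 'ee_rot': array([-1.79897698e+02, -1.45235494e-03,  2.57700207e+01]), 'force': array([-0.55502329, -1.02607633,  0.24289264]), 'torque': array([ 0.02040685,  0.04252695, -0.01956689]), 'gripper_force': 0.0, 'gripper_width': 91.22399868161084}
scene {'fx': 381.1664557853104, 'fy': 381.1664557853104, 'cx': 272.7215985141518, 'cy': 212.35913783874355, 'origin': array([825.96294335, 346.77146239, 882.19913304]), 'rotation': array([ 30.55219101,   0.19682907, 147.04267147])}
top {'fx': 417.3873411569077, 'fy': 417.3873411569077, 'cx': 284.62048482884836, 'cy': 211.19339699410392, 'origin': array([ 436.80335881,  -74.60941764, 1028.90717837]), 'rotation': array([  8.23867119,  -0.5890938 , -88.78961939])}
wrist {'fx': 325.19226210127806, 'fy': 325.19226210127806, 'cx': 278.89012393757093, 'cy': 210.09233499541108, 'mount': array([[-5.67143639e-04,  9.67322880e-01,  2.53547084e-01,
         7.02390999e+01],
       [ 9.99999734e-01,  4.32582524e-04,  5.86465099e-04,
        -7.35940358e-02],
       [ 4.57621072e-04,  2.53547349e-01, -9.67322869e-01,
        -1.71029714e+02],
       [ 0.00000000e+00,  0.00000000e+00,  0.00000000e+00,
         1.00000000e+00]])}
```

View pics/top0.png

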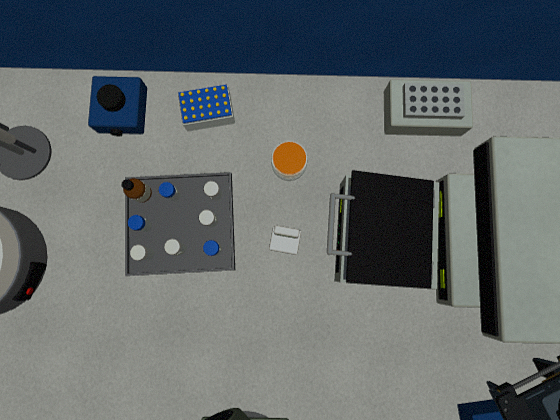

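View pics/scene0.png

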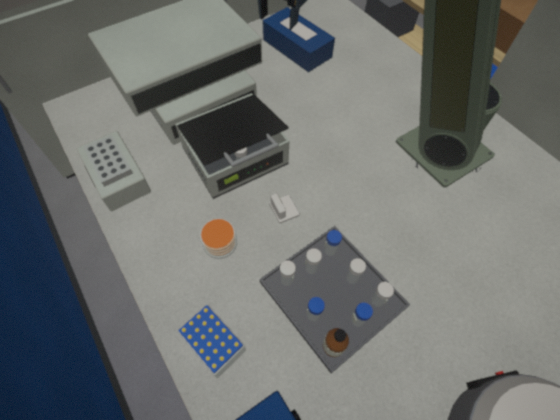

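The top view shows four white caps in the tray at (211,188), (207,217), (172,247) and (138,253). Three blue caps are at (167,190), (137,223) and (211,248), and the lid's bar runs near (332,194)-(330,254). The scene view shows something white under the lid near (241,152).

```bash
cat > h.py <<'E'
import numpy as np, cv2
from scipy.spatial.transform import Rotation as R
from workcell import state, grab_frame, camera_model
def ray(n,uv,pose=None):
    m=camera_model(n); u,v=uv
    x,y=(u-m['cx'])/m['fx'],(v-m['cy'])/m['fy']
    if n=='wrist':
        r=np.hypot(x,y); k=np.sin(r)/r if r>0 else 1; d=np.array([x*k,-y*k,-np.cos(r)])
        M=np.array(m['mount']); p,rot=pose; T=R.from_euler('xyz',rot,degrees=True).as_matrix()
        return p+T@M[:3,3], T@M[:3,:3]@d
    d=np.array([x,-y,-1.]); return np.array(m['origin']),R.from_euler('xyz',m['rotation'],degrees=True).apply(d)
def onz(n,uv,z,pose=None):
    o,d=ray(n,uv,pose); return o+d*(z-o[2])/d[2]
def tri(a,b):
    (o1,d1),(o2,d2)=a,b; A=np.c_[d1,-d2]; t=np.linalg.lstsq(A,o2-o1,rcond=None)[0]
    p,q=o1+d1*t[0],o2+d2*t[1]; return (p+q)/2,np.linalg.norm(p-q)
def blobs(im,lo,hi,amin=40):
    m=cv2.inRange(cv2.cvtColor(im,cv2.COLOR_RGB2HSV),lo,hi)
    n,l,s,c=cv2.connectedComponentsWithStats(m); return [(c[i].round(1),s[i]) for i in range(1,n) if s[i][4]>=amin]
E
python3 - <<'E'
from h import *
a=cv2.cvtColor(cv2.imread('pics/top0.png'),cv2.COLOR_BGR2RGB);s=cv2.imread('pics/scene0.png')
c1=cv2.resize(a[155:320,315:490][:,:,::-1],None,fx=3.2,fy=3.2,interpolation=cv2.INTER_CUBIC)[:,:400*1]
c1=cv2.resize(a[160:310,320:445][:,:,::-1],(400,480),interpolation=cv2.INTER_CUBIC)
c2=cv2.resize(s[90:210,170:300-30+30],(400,369),interpolation=cv2.INTER_CUBIC)
o=np.zeros((480,800,3),np.uint8);o[:,:400]=c1;o[:369,400:]=c2;cv2.imwrite('pics/z.png',o)
for nm,lo,hi in(('white',(0,0,170),(180,60,255)),('blue',(105,150,100),(125,255,255))):
    for c,st in blobs(a[170:280,120:240],lo,hi,15):
        uv=c+[120,170]; print(nm,uv,st[2:],onz('top',uv,90).round(1))
for nm,uv,z in(('tray nl',(126,275),22),('tray nr',(235,270),22),('fr',(231,173),22),('fl',(124,178),22),('timer',(285,240),40),('dish',(289,157),58),('amber',(127,185),110)): print(nm,onz('top',uv,z).round(1))
E
```

```text
white [210.8 188. ] [ 14  13 149] [622.7  88.6  90. ]
white [205.9 217. ] [ 15  13 152] [555.6  96.5  90. ]
white [171.6 246.2] [ 14  14 158] [488. 170.  90.]
white [137.4 252. ] [ 14  14 157] [473.4 245.4  90. ]
blue [165.6 188.9] [ 15  15 170] [618.2 191.5  90. ]
blue [134.9 222. ] [ 15  15 176] [540.7 255.8  90. ]
blue [210.3 247.3] [ 15  15 177] [487.4  83.4  90. ]
tray nl [421.1 291.6  22. ]
tray nr [438.4  33.5  22. ]
fr [675.   52.4  22. ]
fl [656.2 314.3  22. ]
timer [511.2 -84.1  40. ]
dish [709.  -89.3  58. ]
amber [621.2 272.4 110. ]
```

View pics/z.png

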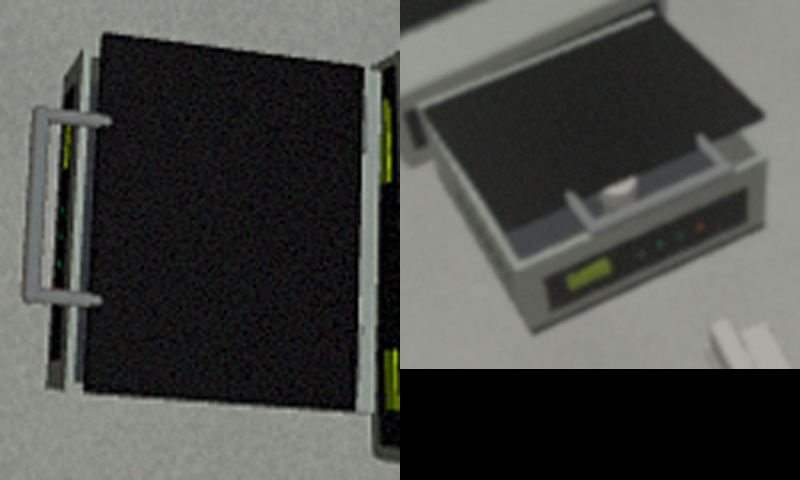

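The zoom shows the lid ajar. The bar's ends are at top (332.5,196) and (330.3,251.6), and at scene (230.8,162.1) and (275.6,144.6). One white cap shows inside, near the front wall, at about scene (241,152).

```bash
python3 - <<'E'
from h import *
def T(l,a,b):
    p,e=tri(ray('top',a),ray('scene',b));print(l,p.round(1),'gap',round(e,1));return p
b1=T('bar far',(332.5,196),(230.8,162.1));b2=T('bar near',(330.3,251.6),(275.6,144.6))
l1=T('edge far',(352.2,170.3),(207.4,164.8));l2=T('edge near',(346.6,282.5),(288.3,127.4))
h1=T('hinge far',(434,181),(178.1,124.1));h2=T('hinge near',(431.6,288),(252.9,94.9))
print(np.linalg.norm(b1-b2),np.linalg.norm(l1-l2),np.linalg.norm(h1-h2),np.linalg.norm(l1-h1))
c1,c2=onz('scene',(207.4,175.1),100),onz('scene',(288.6,141.3),100);print('rim',c1,c2,np.linalg.norm(c1-c2))
y=(l1-l2)[:2];y/=np.linalg.norm(y);print('yaw of y axis', np.degrees(np.arctan2(y[1],y[0])), np.degrees(np.arctan2(*(b1-b2)[[1,0]])),np.degrees(np.arctan2(*(c1-c2)[[1,0]])))
print('cap in',onz('scene',(170+(619-400)/3.077,90+187/3.077),90))
E
```

```text
bar far [ 600.8 -184.1  156.3] gap 6.4
bar near [ 480.4 -178.5  149.6] gap 0.8
edge far [ 654.4 -223.   144.5] gap 9.5
edge near [ 417.1 -214.2  141.8] gap 0.1
hinge far [ 645.3 -416.1  108.3] gap 3.9
hinge near [ 408.2 -408.7   98.2] gap 0.2
120.78662121670988 237.4111741612616 237.36770140949199 196.71639225088697
rim [ 655.99930363 -224.18974854  100.        ] [ 421.24385529 -204.25924265  100.        ] 235.59996942591417
yaw of y axis -2.1097213150231373 -2.650427748193481 -4.852718250878497
cap in [ 540.58160331 -253.16923002   90.        ]
```

Request:
carry_out(commands=[[0,0,28.8,100,-40,-60,-0.1],[0,0,28.8,408,-177,-76,-0.1],[0,0,28.8,408,-177,-76,-0.1],[0,0,28.8,408,-177,-76,-0.1],[0,0,28.8,408,-177,-76,-0.1],[0,0,28.8,408,-177,-76,-0.1],[0,0,28.8,408,-177,-76,-0.1],[0,0,28.8,408,-177,-76,-0.1],[0,0,28.8,408,-177,-76,-0.1],[0,0,28.8,408,-177,-76,-0.1],[0,0,28.8,408,-177,-76,-0.1],[0,0,28.8,408,-177,-76,-0.1],[0,0,28.8,408,-177,-76,-0.1],[0,0,28.8,408,-177,-76,-0.1]])

```text
time_s: 1.5
ee_pos: [539.5, -182.3, 289.9]
ee_rot: [180.0, 0.0, -3.2]
force: [0.0, -0.8, 0.4]
gripper_width: 40.7
gripper_force: 0.0
```

```bash
python3 - <<'E'
from h import *
s=state();print(s['ee_pos'],s['ee_rot'],s['gripper_width'],s['force'])
w=grab_frame('wrist');cv2.imwrite('pics/w1.png',w[:,:,::-1])
E
```

```text
[ 539.46740735 -182.34505711  289.85159524] [ 1.79985112e+02  3.11752509e-02 -3.15857069e+00] 40.74792290832545 [ 0.03188245 -0.76188564  0.44963054]
```

View pics/w1.png

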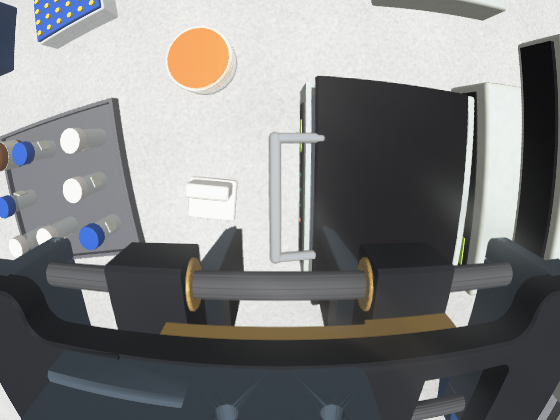

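The wrist view shows the bar's centreline from (275,137) to (276,259), lying between the fingers. I'll triangulate it against the top view.

```bash
python3 - <<'E'
from h import *
P=(np.array([539.5,-182.3,289.9]),[180,0,-3.16])
for a,b in(((332.5,196),(275,137)),((330.3,251.6),(276.3,259))):
    print(tri(ray('top',a),ray('wrist',b,P)),onz('wrist',b,150,P),onz('top',a,150))
# lid edges & front rim
for l,b,z in(('edge far',(316,77),144),('hinge far',(472,94),104),('hinge y',(468,200),104),('rim far',(305,84),100),('rim out',(302,186),100)): print(l,onz('wrist',b,z,P).round(1))
E
```

```text
(array([ 599.80679286, -182.57595941,  149.02405309]), np.float64(0.7711729243194436)) [ 600.0434539  -182.26369251  150.        ] [ 599.42024712 -182.78181203  150.        ]
(array([ 480.27041599, -177.09315522,  160.15719853]), np.float64(0.8605640490424286)) [ 476.05166899 -176.35316173  150.        ] [ 480.65047828 -178.70958786  150.        ]
edge far [ 657.  -224.9  144. ]
hinge far [ 649.6 -425.1  104. ]
hinge y [ 516.1 -422.1  104. ]
rim far [ 656.  -217.7  100. ]
rim out [ 541.8 -208.8  100. ]
```

Request:
carry_out(commands=[[0,0,0,0,-1.5,40,-0.2],[0,0,0,0,-1.5,80,-0.2],[0,0,0,0,-1.5,110,-0.2],[0,0,0,0,-1.5,130,-0.2],[0,0,0,0,-1.5,145,-0.2],[0,0,0,0,-1.5,154,-0.2],[0,0,0,0,-1.5,154,-0.2]])

```text
time_s: 2.25
ee_pos: [539.6, -179.8, 135.0]
ee_rot: [-180.0, 0.1, -3.1]
force: [0.2, 0.1, -0.8]
gripper_width: 36.2
gripper_force: 0.0
```

Request:
carry_out(commands=[[0,0,0,0,0,0,-0.6],[0,0,0,0,0,0,-1],[0,0,0,0,0,0,-1],[0,0,0,0,0,0,-1],[0,0,0,0,0,0,-1]], force=15)

```text
time_s: 2.75
ee_pos: [541.1, -178.4, 136.7]
ee_rot: [-179.9, -0.1, -3.0]
force: [0.9, 5.2, 2.0]
gripper_width: 11.8
gripper_force: 15.0
```

Request:
carry_out(commands=[[0,0,0,0,1.5,-7,-1],[0,0,0,0,3.7,-14.7,-1],[0,0,0,0,6,-22.5,-1],[0,0,0,0,8.8,-30.3,-1],[0,0,0,0,11.8,-38,-1],[0,0,0,0,14.9,-45.5,-1],[0,0,0,0,18.5,-53,-1],[0,0,0,0,22.1,-60.2,-1],[0,0,0,0,22.1,-60.2,-1]], force=20)

```text
time_s: 3.65
ee_pos: [539.9, -200.3, 197.1]
ee_rot: [-179.8, -0.1, -3.1]
force: [0.3, 5.1, 4.2]
gripper_width: 11.5
gripper_force: 20.0
```

Request:
carry_out(commands=[[0,0,0,0,8.2,-14.2,-1],[0,0,0,0,17.4,-27.8,-1],[0,0,0,0,27.5,-40.8,-1],[0,0,0,0,38.5,-52.9,-1],[0,0,0,0,50.3,-64.3,-1],[0,0,0,0,62.8,-74.9,-1],[0,0,0,0,62.8,-74.9,-1]])

```text
time_s: 4.35
ee_pos: [536.7, -263.1, 274.2]
ee_rot: [-179.8, -0.2, -3.1]
force: [-0.8, 7.5, 11.3]
gripper_width: 11.3
gripper_force: 20.0
```

Request:
carry_out(commands=[[0,0,0,0,13.3,-9.6,-1],[0,0,0,0,27.2,-18.3,-1],[0,0,0,0,41.7,-26,-1],[0,0,0,0,56.7,-32.7,-1],[0,0,0,0,72.1,-38.3,-1],[0,0,0,0,83.9,-41.8,-1],[0,0,0,0,83.9,-41.8,-1]])

```text
time_s: 5.05
ee_pos: [532.1, -349.2, 315.6]
ee_rot: [179.9, -0.2, -3.1]
force: [-0.2, 0.8, 9.8]
gripper_width: 11.5
gripper_force: 20.0
```

```bash
python3 - <<'E'
from h import *
s=state();print(s['ee_pos'],s['ee_rot'],s['gripper_width'],s['force'])
w=grab_frame('scene');cv2.imwrite('pics/s2.png',w[:,:,::-1])
E
```

```text
[ 532.11475425 -349.22890071  315.6382515 ] [179.86294465  -0.23301816  -3.07354728] 11.473050684345598 [-0.23465128  0.84490476  9.84034918]
```

View pics/s2.png

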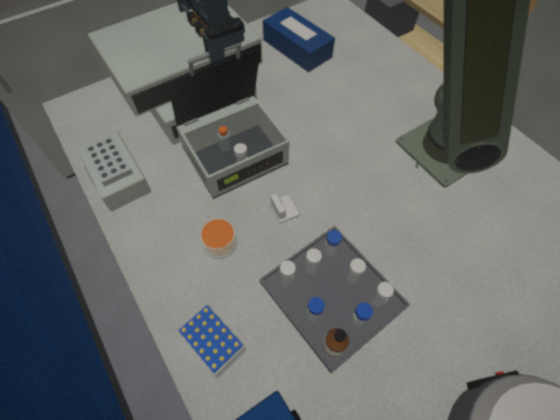

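Request:
carry_out(commands=[[0,0,0,0,0,0,-0.4],[0,0,0,0,0,0,-0.4],[0,0,0,0,0,0,-0.4],[0,0,0,0,0,-15,-0.4],[0,0,0,0,0,-40,-0.4],[0,0,0,0,0,-80,-0.4],[0,0,0,0,-50,-90,0],[0,0,0,0,-100,-90,0],[0,0,0,0,-150,-90,0],[0,0,0,0,-200,-90,0],[0,0,0,0,-200,-90,0]])

```text
time_s: 6.2
ee_pos: [542.1, -143.1, 403.3]
ee_rot: [-179.9, -0.0, -2.6]
force: [-0.4, -0.5, 0.3]
gripper_width: 45.5
gripper_force: 0.0
```

```bash
python3 - <<'E'
from h import *
s=state();print(s['ee_pos'],s['ee_rot'],s['gripper_width'],s['force'])
w=grab_frame('wrist');cv2.imwrite('pics/w2.png',w[:,:,::-1])
a=grab_frame('scene');b=grab_frame('top');cv2.imwrite('pics/s3.png',a[:,:,::-1]);cv2.imwrite('pics/t3.png',b[:,:,::-1])
o=np.zeros((600,800,3),np.uint8)
o[:420,:420]=w[:,140:][:, :,::-1]
o[:360,420:]=cv2.resize(a[35:205,100:300][:,:,::-1],(380,360),interpolation=cv2.INTER_CUBIC)
o[360:,420:]=cv2.resize(b[150:310,320:520][:,:,::-1],(300,240),interpolation=cv2.INTER_CUBIC) if 0 else 0
o[360:,420:720]=cv2.resize(b[150:310,320:520][:,:,::-1],(300,240),interpolation=cv2.INTER_CUBIC)
cv2.imwrite('pics/c3.png',o)
E
```

```text
[ 542.11090406 -143.14612743  403.32658217] [-1.79881007e+02 -2.27142792e-02 -2.63595670e+00] 45.49329160290688 [-0.41805777 -0.52062622  0.30521216]
```

View pics/c3.png

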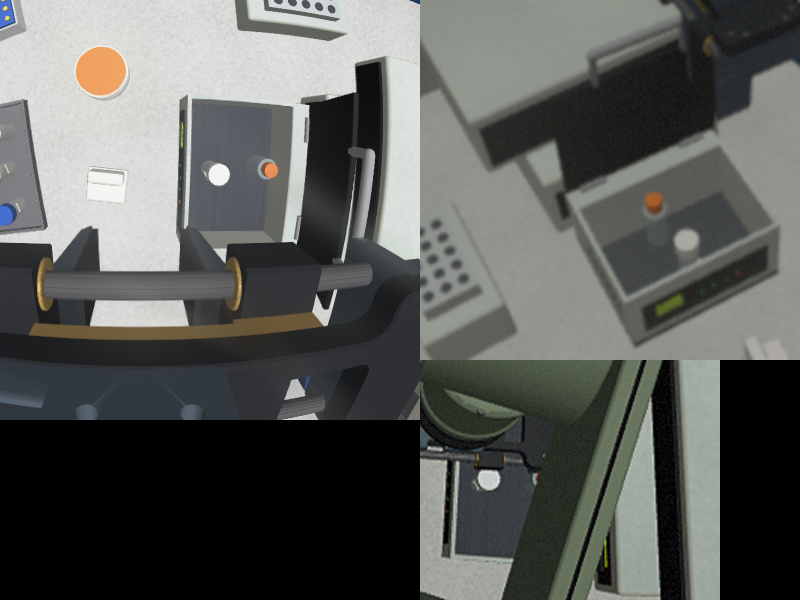

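The lid stands alone. The bar's far end is at wrist (511,153) and scene (192,64). The vial inside is at wrist (357,174) and the orange cap at (410,171). The incubator floor is otherwise clear.

```bash
python3 - <<'E'
from h import *
P=(np.array([542.1,-143.1,403.3]),[-179.9,0,-2.64])
b,e=tri(ray('scene',(192.1,64.3)),ray('wrist',(511,153),P));print('bar end',b,e)
yx=np.array([np.cos(np.radians(-3)),np.sin(np.radians(-3))])
print('vial',onz('wrist',(357,174),90,P),'therm',onz('wrist',(410,171),86,P))
for n,uv in(('front-far out',(321,98)),('back far',(449,104)),('front near in',(329,235))): print(n,onz('wrist',uv,100,P))
print(np.degrees(np.arctan2(b[2]-102,b[1]+3+410)))
E
```

```text
bar end [ 587.59859411 -367.3602783   311.12509356] 8.419108749454093
vial [ 536.98515689 -262.23310901   90.        ] therm [ 539.19648579 -352.16472121   86.        ]
front-far out [ 652.30644646 -208.79723377  100.        ]
back far [ 648.42181887 -416.24225905  100.        ]
front near in [ 444.51201862 -216.22906336  100.        ]
77.68873379501758
```

Request:
carry_out(commands=[[0,0,-90,-70,-314,173,0.14],[0,0,-90,-70,-314,173,0.14],[0,0,-90,-70,-314,173,0.14],[0,0,-90,-70,-314,173,0.14],[0,0,-90,-70,-314,173,0.14],[0,0,-90,-70,-314,173,0.14],[0,0,-90,-70,-314,173,0.14],[0,0,-90,-70,-314,173,0.14],[0,0,-90,-70,-314,173,0.14],[0,0,-90,-70,-314,173,0.14],[0,0,-90,-70,-314,173,0.14],[0,0,-90,-70,-314,173,0.14],[0,0,-90,-70,-314,173,0.14],[0,0,-90,-70,-314,173,0.14],[0,0,-90,-70,-314,173,0.14]])

```text
time_s: 7.85
ee_pos: [489.1, 168.5, 229.8]
ee_rot: [180.0, 0.0, 86.9]
force: [0.5, -0.5, -0.6]
gripper_width: 52.0
gripper_force: 0.0
```

```bash
python3 - <<'E'
from h import *
w=grab_frame('wrist');a=grab_frame('scene')
s=state();P=(s['ee_pos'],s['ee_rot']);print(P,s['qpos'].round(1),s['gripper_width'])
cv2.imwrite('pics/w3.png',w[:,:,::-1])
t=cv2.cvtColor(cv2.imread('pics/top0.png'),cv2.COLOR_BGR2RGB)
for c,st in blobs(w,(0,0,200),(180,50,255),150):
    if st[2]<90 and st[3]<90: print('w',c,st[2:],onz('wrist',c,90,P).round(1))
for c,st in blobs(a[220:380,250:420],(0,0,170),(180,60,255),20): print('s',onz('scene',c+[250,220],88).round(1),st[2:])
E
```

```text
(array([488.96346929, 168.72973946, 229.81842536]), array([1.79994927e+02, 7.98398972e-03, 8.69352497e+01])) [17.8 12.5 95.4 -0.  72.  20.8] 52.01037887771981
w [258.4 121.6] [ 36  36 975] [472.7 245.7  90. ]
w [278.2 198. ] [ 35  33 898] [487.3 170.5  90. ]
w [ 90.9 307.6] [ 19  36 331] [241.3  43.   90. ]
w [468.6 302.1] [ 15  28 223] [720.1  25.4  90. ]
s [556.4  96.9  88. ] [ 14  13 132]
s [488.8 170.8  88. ] [ 14  13 137]
s [623.4  88.7  88. ] [ 14  13 145]
s [473.8 246.1  88. ] [ 14  13 148]
```

View pics/w3.png

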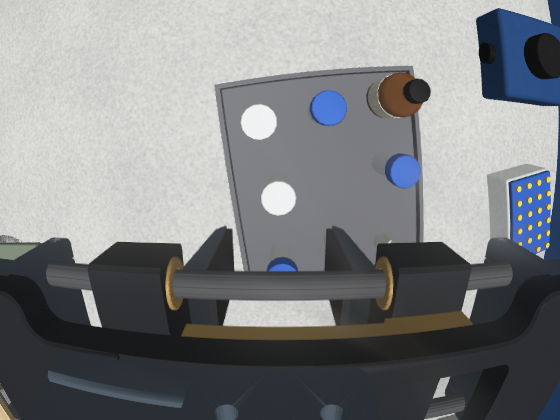

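The wrist view puts the target vial's cap at (278,198). All three views agree on (488,170.5), with a blue cap at (282,268), clear of the fingers.

Request:
carry_out(commands=[[0,0,0,2,-1,45,0.14],[0,0,0,2,-1,90,0.14],[0,0,0,2,-1,125,0.14],[0,0,0,2,-1,150,0.14],[0,0,0,2,-1,165,0.14],[0,0,0,2,-1,169,0.14],[0,0,0,2,-1,169,0.14],[0,0,0,2,-1,169,-0.1],[0,0,0,2,-1,169,-0.4],[0,0,0,2,-1,169,-0.4],[0,0,0,2,-1,169,-0.4]], force=12)

```text
time_s: 9.05
ee_pos: [488.7, 171.2, 61.8]
ee_rot: [179.9, -0.0, 87.0]
force: [-1.0, 0.0, 4.1]
gripper_width: 34.7
gripper_force: 12.0
```

Request:
carry_out(commands=[[0,0,0,0,0,-10,-0.4],[0,0,0,0,0,-40,-0.4],[0,0,0,0,0,-80,-0.4],[0,0,0,-10,3,-120,-0.4],[0,0,0,-40,13,-150,-0.4],[0,0,0,-75,25,-160,-0.4],[0,0,0,-110,36,-160,-0.4],[0,0,0,-145,48,-160,-0.4],[0,0,0,-180,59,-160,-0.4],[0,0,0,-215,71,-160,-0.4],[0,0,0,-250,82,-160,-0.4],[0,0,0,-285,94,-160,-0.4],[0,0,0,-320,105,-160,-0.4],[0,0,0,-355,117,-160,-0.4],[0,0,0,-385,127,-160,-0.4],[0,0,0,-410,135,-160,-0.4],[0,0,0,-422,139,-160,-0.4],[0,0,0,-426,140,-160,-0.4],[0,0,0,-426,140,-160,-0.4]])

```text
time_s: 10.95
ee_pos: [605.1, -261.4, 220.9]
ee_rot: [-180.0, -0.0, 87.0]
force: [-0.4, 1.0, -0.0]
gripper_width: 34.8
gripper_force: 12.0
```

```bash
python3 - <<'E'
from h import *
w=grab_frame('wrist');b=grab_frame('top');a=grab_frame('scene')
s=state();print(s['ee_pos'],s['ee_rot'],s['gripper_width'],s['force'],s['gripper_force'])
o=np.zeros((600,800,3),np.uint8)
o[:360,:480]=cv2.resize(w,(480,360))[:,:,::-1]
o[:320,480:]=cv2.resize(b[160:320,320:480][:,:,::-1],(320,320))
o[320:600,480:]=cv2.resize(a[40:210,120:314][:,:,::-1],(320,280))
cv2.imwrite('pics/c4.png',o)
E
```

```text
[ 605.10413935 -260.56342327  221.16275312] [-1.79994633e+02 -2.27404035e-02  8.70364300e+01] 34.474809419374665 [ 0.88678655 -0.03131743  0.28230475] 11.999972462654114
```

View pics/c4.png

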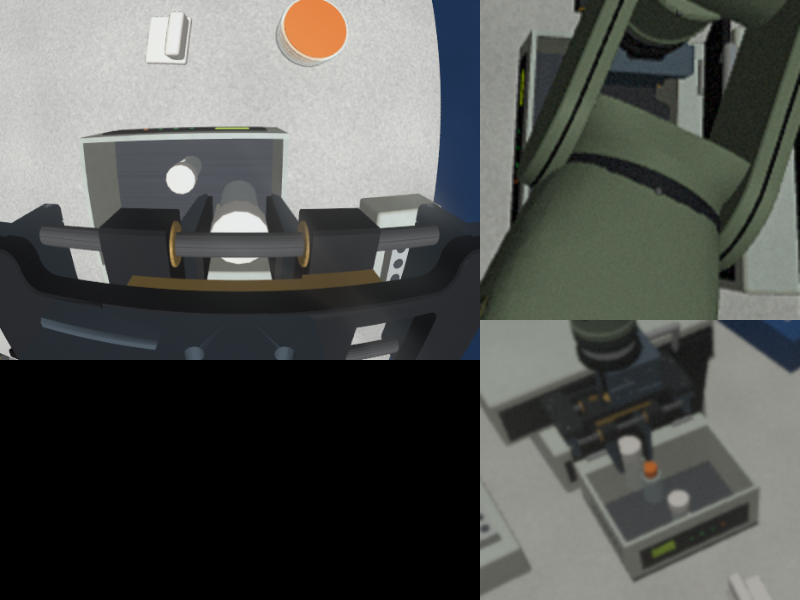

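The held vial hangs over the incubator. The front rim's corners are at wrist (98,160) and (332,155), and the existing vial's cap is at (210,209). I'll check clearances.

```bash
python3 - <<'E'
from h import *
P=(np.array([605.1,-261,221]),[180,0,87])
for n,uv,z in(('near',(98,160),100),('far',(332,155),100),('vial',(210,209),90),('mid inner front',(214,158),100)): print(n,onz('wrist',uv,z,P).round(1))
E
```

```text
near [ 425.5 -205.1  100. ]
far [ 654.5 -217.6  100. ]
vial [ 536.7 -264.5   90. ]
mid inner front [ 547.4 -214.5  100. ]
```

Request:
carry_out(commands=[[0,0,0,0,0,35,-0.4],[0,0,0,0,0,75,-0.4],[0,0,0,0,0,110,-0.4],[0,0,0,0,0,135,-0.4],[0,0,0,0,0,149,-0.4],[0,0,0,0,0,155,-0.4],[0,0,0,0,0,158,-0.4],[0,0,0,0,0,159.5,-0.4],[0,0,0,0,0,160,-0.4],[0,0,0,0,0,160,-0.4]])

```text
time_s: 12.1
ee_pos: [605.8, -262.2, 61.9]
ee_rot: [179.9, 0.0, 87.0]
force: [0.8, -0.2, 0.6]
gripper_width: 34.7
gripper_force: 12.0
```

Request:
carry_out(commands=[[0,0,0,0,0,0.5,-0.3],[0,0,0,0,0,0.5,-0.05],[0,0,0,0,0,0.5,-0.05],[0,0,0,0,0,-8,-0.05],[0,0,0,0,0,-30,-0.05],[0,0,0,0,0,-75,-0.05],[0,0,0,0,0,-120,-0.05],[0,0,0,10,0,-160,0.14],[0,0,0,50,0,-160,0.14],[0,0,0,100,0,-160,0.14],[0,0,0,150,0,-160,0.14],[0,0,0,200,0,-160,0.14],[0,0,0,250,0,-160,0.14],[0,0,0,300,-1,-160,0.14],[0,0,0,335,-1,-160,0.14],[0,0,0,351,-1,-160,0.14],[0,0,0,351,-1,-160,0.14],[0,0,0,351,-1,-160,0.14]])

```text
time_s: 13.9
ee_pos: [622.8, 87.6, 221.0]
ee_rot: [180.0, 0.1, 87.0]
force: [-0.4, -0.8, -1.1]
gripper_width: 51.8
gripper_force: 0.0
```

```bash
python3 - <<'E'
from h import *
w=grab_frame('wrist');a=grab_frame('scene')
s=state();P=(s['ee_pos'],s['ee_rot']);print(P,s['gripper_width'])
for nm,lo,hi in(('white',(0,0,190),(180,50,255)),('blue',(105,150,100),(125,255,255))):
  for c,st in blobs(w,lo,hi,150):
    if st[2]<60 and st[3]<60: print(nm,c,st[2:],onz('wrist',c,90,P).round(1))
  for c,st in blobs(a[220:380,250:420],lo,hi,20): print('s tray',nm,onz('scene',c+[250,220],88).round(1),st[2:])
  for c,st in blobs(a[115:175,190:280],lo,hi,15): print('s inc',nm,onz('scene',c+[190,115],88).round(1),st[2:])
o=np.zeros((600,800,3),np.uint8)
o[:420,:560]=w[:,:,::-1];o[420:,:]=cv2.resize(a[50:230,120:300],(240,240))[:180,:,::-1].repeat(1,0) if 0 else 0
o[:240,560:]=cv2.resize(a[30:210,120:300],(240,240))[:,:,::-1];cv2.imwrite('pics/c5.png',o)
E
```

```text
(array([622.88384332,  86.81571532, 220.93181785]), array([1.79999057e+02, 4.84339753e-02, 8.68631946e+01])) 51.59497292422487
white [209.6 196.2] [ 34  35 917] [555.4  96.1  90. ]
white [279. 200.] [ 35  35 963] [622.   88.5  90. ]
white [ 90.9 307.4] [ 19  36 339] [382.2 -32.9  90. ]
white [468.7 301.6] [ 15  27 226] [847.4 -50.1  90. ]
white [  6.7 407.3] [ 21  36 394] [  25.6 -318.3   90. ]
blue [184.7  35. ] [ 34  33 876] [541.8 254.7  90. ]
blue [268.7  92.2] [  37   36 1032] [618.2 190.3  90. ]
blue [147.5 212.3] [ 30  32 737] [487.7  83.7  90. ]
s tray blue [489.9  85.4  88. ] [ 13  14 141]
s tray blue [620.9 193.2  88. ] [ 15  16 191]
s tray blue [543.9 257.5  88. ] [ 16  17 197]
```

View pics/c5.png

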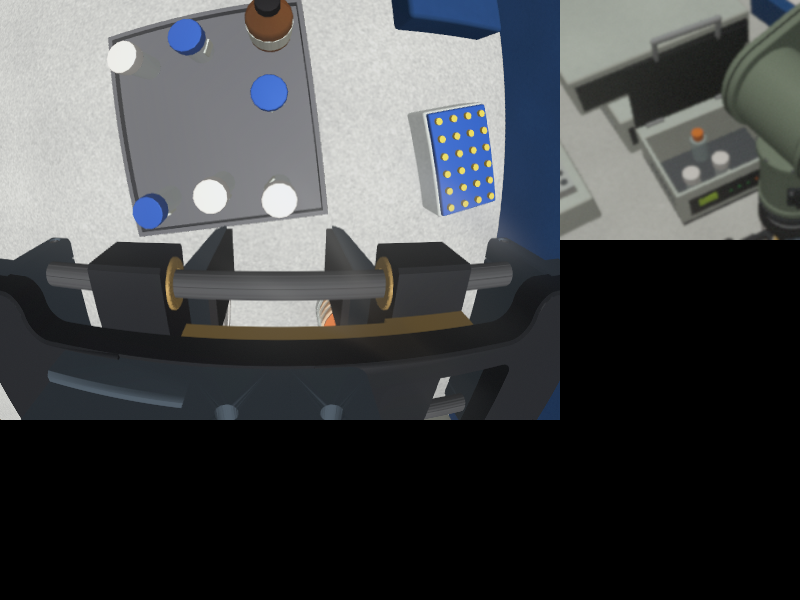

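Two white vials stand upright in the incubator, side by side in the inset. The next target's cap is at wrist (279,200), which gives (622,88.5), so it is centred.

Request:
carry_out(commands=[[0,0,0,0.5,-0.5,45,0.14],[0,0,0,0.5,-0.5,90,0.14],[0,0,0,0.5,-0.5,125,0.14],[0,0,0,0.5,-0.5,148,0.14],[0,0,0,0.5,-0.5,158,0.14],[0,0,0,0.5,-0.5,160,0.14],[0,0,0,0.5,-0.5,160,0.14],[0,0,0,0.5,-0.5,160,-0.1],[0,0,0,0.5,-0.5,160,-0.4],[0,0,0,0.5,-0.5,160,-0.4],[0,0,0,0.5,-0.5,160,-0.4]], force=12)

```text
time_s: 15.1
ee_pos: [623.1, 89.3, 62.1]
ee_rot: [179.9, -0.0, 87.0]
force: [-1.1, -0.0, 5.0]
gripper_width: 34.8
gripper_force: 12.0
```

Request:
carry_out(commands=[[0,0,0,0,0,-10,-0.4],[0,0,0,0,0,-40,-0.4],[0,0,0,0,0,-80,-0.4],[0,0,0,0,0,-120,-0.4],[0,0,0,-30,-11,-150,-0.4],[0,0,0,-65,-23,-160,-0.4],[0,0,0,-100,-36,-160,-0.4],[0,0,0,-135,-49,-160,-0.4],[0,0,0,-170,-61,-160,-0.4],[0,0,0,-205,-74,-160,-0.4],[0,0,0,-240,-87,-160,-0.4],[0,0,0,-275,-99,-160,-0.4],[0,0,0,-310,-112,-160,-0.4],[0,0,0,-335,-121,-160,-0.4],[0,0,0,-350,-126,-160,-0.4],[0,0,0,-357,-129,-160,-0.4],[0,0,0,-357,-129,-160,-0.4],[0,0,0,-357,-129,-160,-0.4]])

```text
time_s: 16.9
ee_pos: [475.1, -259.6, 220.9]
ee_rot: [180.0, -0.0, 87.0]
force: [0.2, 0.2, -0.4]
gripper_width: 34.6
gripper_force: 12.0
```

```bash
python3 - <<'E'
from h import *
w=grab_frame('wrist')
s=state();P=(s['ee_pos'],s['ee_rot']);print(P,s['gripper_width'],s['force'])
for c,st in blobs(w,(0,0,190),(180,50,255),150):
    if st[2]<90 and st[3]<90: print(c,st[2:],onz('wrist',c,90,P).round(1))
cv2.imwrite('pics/w6.png',w[:,:,::-1])
E
```

```text
(array([ 475.14088236, -259.4660453 ,  220.86085204]), array([ 1.79992815e+02, -2.94987455e-02,  8.70370409e+01])) 34.605288890185754 [-0.43138995  0.21150134  0.16149193]
[408.2 199. ] [ 30  33 756] [ 604.  -262.7   90. ]
[343.5 204. ] [ 34  34 886] [ 536.4 -264.7   90. ]
[544.1 246.4] [ 37  20 524] [ 817.1 -334.5   90. ]
[279.2 259.7] [  67   26 1308] [ 471.3 -319.1   90. ]
[104.2 309.2] [  45   40 1230] [ 255.2 -380.7   90. ]
[455.8 305.5] [ 41  37 892] [ 681.2 -397.8   90. ]
[278.2 320.1] [ 74  11 780] [ 466.4 -392.2   90. ]
```

View pics/w6.png

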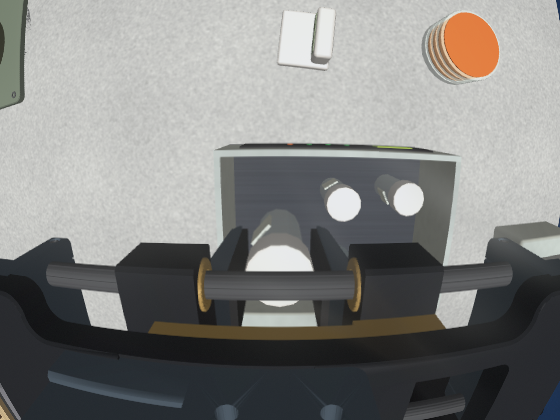

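The wrist view shows two vials standing at (343,204) and (408,199), with the held vial clear of the near wall at (222,160). Lowering it now.

Request:
carry_out(commands=[[0,0,0,0,0,35,-0.4],[0,0,0,0,0,75,-0.4],[0,0,0,0,0,110,-0.4],[0,0,0,0,0,135,-0.4],[0,0,0,0,0,149,-0.4],[0,0,0,0,0,155,-0.4],[0,0,0,0,0,158,-0.4],[0,0,0,0,0,159.5,-0.4],[0,0,0,0,0,160,-0.4],[0,0,0,0,0,160,-0.4]])

```text
time_s: 17.95
ee_pos: [475.3, -260.6, 62.1]
ee_rot: [179.9, 0.0, 87.0]
force: [-0.7, 0.8, 5.3]
gripper_width: 34.5
gripper_force: 12.0
```

Request:
carry_out(commands=[[0,0,0,0,0,0.5,-0.3],[0,0,0,0,0,0.5,-0.05],[0,0,0,0,0,0.5,-0.05],[0,0,0,0,0,-8,-0.05],[0,0,0,0,0,-30,-0.05],[0,0,0,0,0,-75,-0.05],[0,0,0,0,0,-120,-0.05],[0,0,0,10,0,-160,0],[0,0,0,50,-20,-180,0],[0,0,0,100,-40,-200,0],[0,0,0,150,-60,-200,0],[0,0,0,200,-80,-200,0],[0,0,0,240,-100,-200,0],[0,0,0,240,-100,-200,0],[0,0,0,240,-100,-200,0],[0,0,0,240,-100,-200,0]])

```text
time_s: 19.55
ee_pos: [388.2, -16.2, 261.2]
ee_rot: [179.9, 0.1, 87.0]
force: [-0.2, -0.8, -0.0]
gripper_width: 45.6
gripper_force: 0.0
```

```bash
python3 - <<'E'
from h import *
b=grab_frame('top');a=grab_frame('scene');s=state();print(s['time_s'],s['ee_pos'],s['force'])
for c,st in blobs(a[110:180,180:290],(0,0,170),(180,60,255),20): print('s inc',onz('scene',c+[180,110],88).round(1),st[2:])
for c,st in blobs(b[170:280,120:240],(0,0,170),(180,60,255),15): print('tray',onz('top',c+[120,170],90).round(1),st[2:])
o=np.zeros((480,800,3),np.uint8)
o[:,:400]=cv2.resize(a[30:210,120:300],(400,480))[:,:,::-1];o[:,400:]=cv2.resize(b[140:320,320:500],(400,480))[:,:,::-1]
cv2.imwrite('pics/c7.png',o)
E
```

```text
19.65 [388.21010614 -16.68795043 260.84741308] [-0.46202142 -0.53648882 -0.10380799]
s inc [ 475.9 -260.5   88. ] [10  8 61]
s inc [ 538.4 -265.5   88. ] [10  7 60]
s inc [ 606.6 -263.3   88. ] [11  8 69]
tray [555.6  96.3  90. ] [ 15  13 151]
tray [473.4 245.2  90. ] [ 14  13 155]
```

View pics/c7.png

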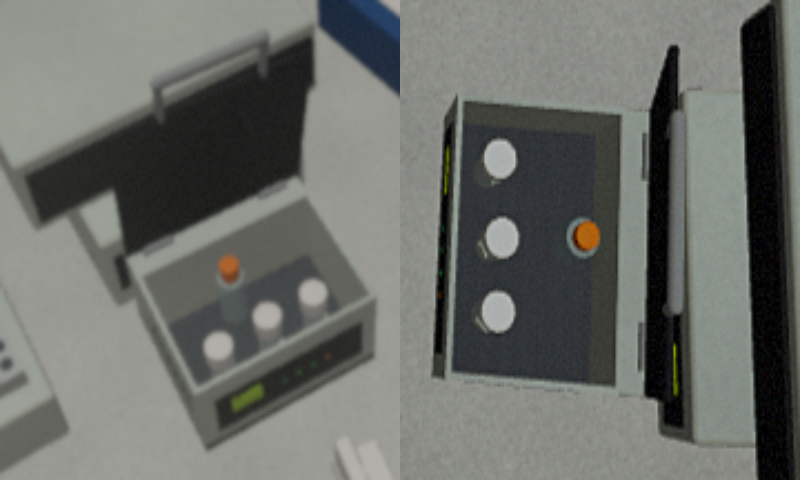

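Three white vials stand upright inside; in this crop's right half they are at (500,160), (502,238) and (498,312). The lid is standing open. I'll do a final angle check from the bar's ends.

```bash
python3 - <<'E'
from h import *
H=np.array([528.6,-410.6,102]);X=np.array([-.052,-.9986,0])
for a,b in(((444.7,183.5),(191.4,61.9)),((443.3,257),(239.0,46))):
    p,e=tri(ray('top',a),ray('scene',b));r=-(p-H)@X;print(p.round(1),round(e,1),'angle',np.degrees(np.arctan2(p[2]-102,r)),np.hypot(r,p[2]-102))
E
```

```text
[ 591.2 -352.8  327.2] 4.2 angle 74.84651276027049 233.35202124376065
[ 467.8 -351.9  317.5] 1.2 angle 75.55816796162486 222.545020411733
```

```bash
python3 -c "
from workcell import workorder;print(workorder.job_done())"
```

```text
the job is handed in; nothing more can be done
None
```

The job is handed in at about 20 s: the lid is standing at about 75°, three white-capped vials are upright in the incubator (one was already there), and the two spares are still standing in the grey tray; the judge's verdict wasn't returned.

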